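# Seat the reference sleeve and hold the inspection mirror on it

## Task

Slide the tall banded white sleeve over the upright post until it rests fully down on the post's shoulder, and let go of it. Then take the mirror's upright handle pin and swing the spring-back mirror until the fixed camera, looking into it, sees the middle of the sleeve, that is, until the pointer under the mirror aims at the sleeve; finish still holding the pin steady there, because the mirror springs back when let go. Leave the other things on the bench where they are.

Things in the scene. Friction and masses are not known exactly. Their poses are not given: they have to be found in the camera images.
- sleeve: Loose white plastic tube, standing upright: 40 mm outside diameter, 24 mm bore right through, 50 mm tall, about 60 g, with a grey band 8 mm high round the middle of its height. The tallest and narrowest of three white rings. Origin: centre of its underside, z up its axis. Alike all round.
- band (a point): Centre of the sleeve's band: on the sleeve's axis, 25 mm above its underside. This is the mark the camera must see.
- post: Fixed upright post, place varies: foot 68 mm across, 14 mm high; aluminium column 36 mm across up to a flat shoulder at 65 mm; steel shaft 20 mm across up to 126 mm, its last 6 mm coned to 12 mm across. Origin: centre of the foot's underside on the bench. The seated sleeve's underside is 65 mm above it, its top 115 mm.
- head: Fixed inspection head, place and yaw vary: plate 220 x 100 x 12 mm (from x = -60 to 160 mm). Origin: on the bench under the mirror's vertical pivot. At its +x end a small grey camera (top at 113 mm), lens 95 mm from the pivot and 90 mm above the bench, looks along -x at the mirror.
- mirror: Flat mirror, 72 x 62 mm, on a vertical pivot. Origin: on the bench under the pivot; x: its face normal, at rest 0.21 rad clockwise (from above) of the head's +x. It turns clockwise from that rest stop by q, up to 1.15 rad. A spring drives it back: 0.12 N m per rad, wound 0.35 rad at the stop (0.5 to 2 N at the pin). The q needed lies between about 0.2 and 1.0.
- pin (a point): Point to grasp from above, on the axis of the mirror's upright handle pin: round, steel, 14 mm in diameter, its top at 135 mm, this point 115 mm above the bench. The pin stands on a flat arm (14 mm wide, 51 to 59 mm above the bench) out of the mirror's back, at x = -90 mm in the mirror's frame, and turns with it about the pivot.
- sight (a point): Centre of the mirror's face (72 mm wide, 62 mm high), on the pivot axis 90 mm above the bench. x: the camera's line of sight after reflection, level; 0.42 + 2 q clockwise of the head's +x when the mirror has turned by q. A thin black pointer 117 mm long, geared to the mirror, shows it 29 mm above the bench (for the eye, stops nothing). It must point at the sleeve's axis.
- spacer: Bystander: low white ring, 48 mm across, 24 mm bore, 16 mm tall. Not the sleeve. Origin under its centre.
- collar: Bystander: wide white ring, 60 mm across, 42 mm bore, 30 mm tall. Not the sleeve. Origin under its centre.
- beaker: Bystander: glass beaker, 76 mm across, 100 mm tall. Origin under its centre.
- jar: Bystander: amber jar, 48 mm across, 70 mm tall. Origin under its centre.
- tipbox: Bystander: white tip box 85 x 120 x 45 mm. Origin under its centre.
- pipette: Bystander: pipette lying flat, 220 mm long along its x, 22 mm high. Origin on its underside near the middle.
- stopper: Bystander: rubber stopper, 36 mm across, 30 mm tall. Origin under its centre.
- weight: Bystander: steel cylinder, 32 mm across, 35 mm tall. Origin under its centre.
There are look-alikes about, which are no part of the job. What is shaped like the sleeve but green or pink is not meant. What is shaped like the post but yellow is not meant.

How it is judged:
By the outcome, as a careful person would: the job done as asked, in the order asked, and still so for the second after the job is handed in, while the arm keeps its last pose, push and grip.
It also fails if it takes over 58 s, if anything falls off the work surface, if the arm or the gripper's body presses on something with over 40 N, if the wrist force passes 120 N, or if a joint passes its speed limit or range.

## Robot

A 6-joint arm with a two-finger parallel gripper is mounted at the origin on the work surface. World frame = base frame: x ahead of the robot, y to its left, z up, the work surface at z = 0. Lengths are in m, angles in rad, forces in N, time in s.
With the tool pointing down it reaches from about 0.35 to 0.85 m from the base axis. Payload 8.1 kg.
Tool frame: the origin (TCP) lies midway between the tips of the shut fingers; the grasp point (between the pads) lies robot.grip_depth behind it (robot.grip_depth is the distance from the TCP to the grasp point, in m); z points along the fingers, y is the line along which they close (so a half turn about z gives the same grasp; the last joint's range is limited). The gripper opens to 93 mm and grips with 3 to 60 N. Pads are 15 mm wide; open, the fingers measure 128 mm over their backs; the gripper's body (75 mm by 188 mm) begins 65 mm behind the grasp point.
Start: joints at [1.226, 0.13, 1.488, -0, 1.523, -0.085], TCP at [0.154, 0.58, 0.219] pointing down, gripper open.
Joint ranges: [-2.96, 2.96], [-0.89, 2.26], [0.02, 2.5], [-1.34, 4.48], [0, 2.73], [-2.66, 2.66]. Speed limits (rad/s): [2.39, 2.39, 2.79, 3.14, 3.14, 3.14].

## Interface

Orientations are given as a rotation vector (axis times angle).
In Python, from plant import robot gives the robot as it stands.
- The arm moves only by the tool carry_out, never from a script. Its argument "rows" is a list of rows, each a list of 6 numbers: the shift along the tool's x, y, z in m, then the turn, a rotation vector about the tool's x, y, z in degrees. A call has 1 to 12 rows; each row is the pose to reach, as a shift and turn from the pose commanded when the call began, along the tool's axes at that moment; what a row does not reach only later rows make up. A row lasts 1/8 s, in which the tool goes at most 62.5 mm and 10.7 degrees, less where a joint would pass 70% of its speed; a pose out of reach is approached as far as the arm can. A call with a gripper value outside its range is refused whole. "jaw" is the closure in counts, from 0 (fully open) to 255 (shut), set as the call begins (left out, the last holds). The fingers move at their own pace and stop on an object; "force" is the grip in N (left out, the last holds). Time passes only in rows, so rows that repeat a pose let the fingers close. It gives the time, the measured TCP pose, the force, the opening and the grip force at its end, in the units of the state.
- robot.read_state(): the state, without advancing time (a new reading comes with each control period).
- robot.read_camera(name): name is "scene" or "top"; returns the picture (400x640x3 uint8, red, green, blue); there is no depth.
- robot.camera_model(name): a dict with "fx", "fy", "cx", "cy" (pixels), "R" (3x3) and "t" (3): a world point X has camera coordinates R X + t. Camera axes: x right, y down, z forward; pixel columns grow to the right and rows downward; lengths in m; the calibration is good to about 2 mm. A picture is of the moment at which its call begins. camera_model takes no time and is no camera call.
- robot.close_job(): hands the job in; it is judged then, once.
Trained networks look in the newest picture that a camera, given by its name, has taken for a name from the list of things; names that differ only in an ending like _2 or _b are one class to them, and where a whole thing is asked for, a point or a joint stands for the part that bears it (a point fixed in the world has none). Each returns a list of dicts, best first, with "conf" (0 to 1); they miss things now and then, are a little off and sometimes report something else, mostly with a low value. They report only what shows in the picture. A call takes as long as a camera call. They do not tell look-alikes from the thing itself.
- robot.outline_of(camera, target): "pixels" (400x640 bool, what is visible of it) and "pixel" ([column, row] in pixels, amid what is visible of it).
The state is a dict: "t": time; "q": joint angles; "dq": joint speeds; "joint_torque": joint torques, N m; "tool_pos": TCP position; "orientation": TCP orientation; "force": force on the tool from outside, world axes, zero at the start; "wrist_torque": the same for the moment, N m; "opening": finger opening in m; "gripper_force": force on a finger pad.
Only numpy, scipy, OpenCV 4.12 (cv2) and the standard library are available. Lean on these libraries where they do the work, as an engineer would, in place of code of your own. Each camera call takes 0.05 s, during which the arm holds its last target. There are 200 camera calls.

## Working session

There is one attempt and no reset: what is moved stays moved. The work goes in short steps, Python scripts to look and compute and a tool call to move; the robot and the scene stay as the last step left them, time stands still between calls to the robot, and variables do not carry over. Pictures are saved under pics/ and viewed, at most 10 in all, crops included, and the job is handed in when it is done.

Besides the shell and the picture viewer there is one more tool, called after ">>>" in YAML: its name, and indented under it one key for each argument. carry_out: Moves the arm, as the interface text tells. Its arguments: {"type":"object","properties":{"rows":{"type":"array"},"jaw":{"type":"number"},"force":{"type":"number"}},"required":["rows"]}

```bash
mkdir -p pics; ls
python3 - <<'E'
from plant import robot
import cv2,numpy as np
for n in("scene","top"):
    im=robot.read_camera(n); cv2.imwrite(f"pics/{n}0.png",im[...,::-1])
    m=robot.camera_model(n); print(n,m['fx'],m['cx'],m['cy'],(-np.array(m['R']).T@m['t']).round(3),np.array(m['R']).round(3).tolist())
    for k in("sleeve","post","head","mirror","pin","spacer","collar"):
        print(k,[(round(d['conf'],2),np.round(d['pixel']).tolist(),int(d['pixels'].sum())) for d in robot.outline_of(n,k)])
s=robot.read_state();print(robot.grip_depth,s['t'],s['tool_pos'],s['orientation'],s['opening'])
E
```

```text
pics
scene 410.2797841178496 318.049230981891 198.26165293048652 [ 1.145 -0.145  0.892] [[0.202, 0.979, -0.012], [0.771, -0.167, -0.615], [-0.604, 0.115, -0.789]]
sleeve [(0.76, [181.0, 184.0], 286), (0.68, [164.0, 213.0], 329), (0.58, [195.0, 206.0], 327), (0.56, [249.0, 207.0], 376)]
post [(0.78, [366.0, 254.0], 728), (0.72, [327.0, 228.0], 672), (0.59, [270.0, 242.0], 759)]
head [(0.85, [415.0, 229.0], 3612), (0.69, [282.0, 286.0], 1325)]
mirror [(0.59, [412.0, 194.0], 745)]
pin [(0.93, [414.0, 191.0], 749), (0.3, [406.0, 218.0], 190)]
spacer []
collar [(0.88, [251.0, 212.0], 400)]
top 384.24923370021094 319.09572852289216 200.70294832617128 [ 0.413 -0.043  1.028] [[-0.003, -1.0, -0.019], [-0.992, 0.006, -0.127], [0.128, 0.019, -0.992]]
sleeve [(0.74, [462.0, 272.0], 283), (0.71, [442.0, 244.0], 230), (0.63, [476.0, 235.0], 291)]
post [(0.96, [317.0, 192.0], 515), (0.81, [368.0, 179.0], 559), (0.72, [288.0, 158.0], 525)]
head [(0.69, [237.0, 173.0], 3483)]
mirror [(0.68, [226.0, 198.0], 443), (0.49, [249.0, 167.0], 134), (0.28, [440.0, 138.0], 1700)]
pin [(0.6, [225.0, 198.0], 388), (0.43, [316.0, 191.0], 500)]
spacer [(0.65, [422.0, 179.0], 208)]
collar [(0.6, [364.0, 124.0], 880), (0.58, [395.0, 221.0], 278)]
0.0188 0.8 [0.15413317 0.5798906  0.21868745] [4.06961261e-01 3.11509841e+00 1.13169502e-04] 0.09322268923497525
```

View pics/scene0.png

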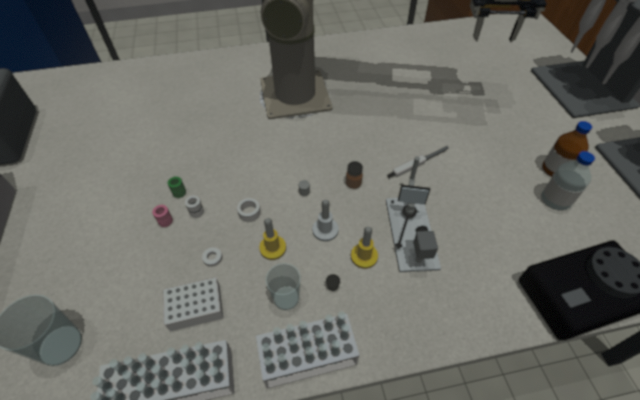

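View pics/top0.png

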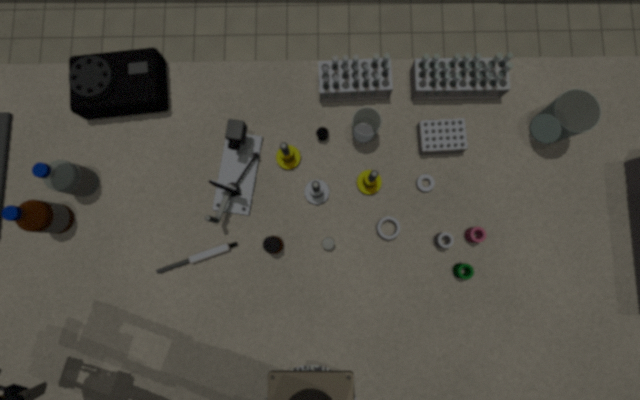

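The only white tube of sleeve shape is at scene (195,206), top (444,240). It could be confused with the pink ring (scene 162,214; top 477,235), green ring (177,186; 463,271), spacer (212,256; 426,183) and collar (249,208; 388,228). The unpainted post is at scene (325,228), top (317,192); the yellow look-alikes are at top (288,156) and (370,181). The head is at top (237,175).

```bash
cat > h.py <<'E'
from plant import robot
import cv2,numpy as np
from scipy.optimize import least_squares
M={n:robot.camera_model(n) for n in("scene","top")}
def proj(n,X):
    m=M[n];c=np.atleast_2d(X)@np.array(m['R']).T+m['t']
    return np.c_[m['fx']*c[:,0]/c[:,2]+m['cx'],m['fy']*c[:,1]/c[:,2]+m['cy']]
A=np.linspace(0,2*np.pi,48,endpoint=False)
def sil(n,x,y,cyl):
    "antialiased silhouette centroid of stacked cylinders (r,z0,z1)"
    im=np.zeros((1600,2560),np.uint8)
    for r,z0,z1 in cyl:
        P=np.vstack([np.c_[x+r*np.cos(A),y+r*np.sin(A),0*A+z] for z in(z0,z1)])
        h=cv2.convexHull(((proj(n,P)+.5)*4).astype(np.float32)).astype(np.int32)
        cv2.fillConvexPoly(im,h,1)
    mo=cv2.moments(im,True); return np.array([mo['m10'],mo['m01']])/mo['m00']/4-.5,mo['m00']/16
def cen(mask):
    r,c=np.nonzero(mask);return np.array([c.mean(),r.mean()])
def pick(n,k,px,tol=10):
    L=[d for d in robot.outline_of(n,k) if np.hypot(*(cen(d['pixels'])-px))<tol]
    return L[0]['pixels'] if L else None
def fit(cams,cyl,x0):
    f=lambda p:np.concatenate([sil(n,p[0],p[1],cyl)[0]-c for n,c in cams.items()])
    return least_squares(f,x0,diff_step=.01)
SL=lambda z:[(.02,z,z+.05)]
POST=[(.034,0,.014),(.018,.014,.065),(.01,.065,.12),(.006,.12,.126)]
def ray(n,px,z):
    m=M[n];R=np.array(m['R']);o=-R.T@m['t'];d=R.T@np.array([(px[0]-m['cx'])/m['fx'],(px[1]-m['cy'])/m['fy'],1])
    return (o+d*(z-o[2])/d[2])[:2]
E
python3 - <<'E'
from h import *
im={n:robot.read_camera(n) for n in M}
for k,cyl,pp,x0 in(("sleeve",SL(0),{"scene":(195,206),"top":(444,240)},(.35,-.37)),("post",POST,{"scene":(325,228),"top":(317,192)},(.45,-.04))):
    ms={n:pick(n,k,np.array(p)) for n,p in pp.items()}
    print(k,{n:(None if m is None else (cen(m).round(1),m.sum())) for n,m in ms.items()})
    ms={n:cen(m) for n,m in ms.items() if m is not None}
    for sub in [ms]+[{n:c} for n,c in ms.items()]:
        r=fit(sub,cyl,x0);print(list(sub),r.x.round(4),r.fun.round(2),[sil(n,*r.x,cyl)[1] for n in sub])
c=lambda n,x,y,w,h,s:cv2.resize(im[n][y:y+h,x:x+w],None,fx=s,fy=s,interpolation=cv2.INTER_CUBIC)
a=np.hstack([c("top",200,110,67,120,5),c("scene",380,140,67,120,5)[:, :]])
b=np.hstack([c("top",420,220,67,30,5),c("scene",150,170,67,50,5)[:150]])
cv2.imwrite("pics/c1.png",cv2.resize(np.vstack([a[:],c("top",425,215,67,0+50,5)[:0] if 0 else a[:0]]),None,fx=1,fy=1)[...,::-1])
d=np.hstack([c("top",425,215,65,70,6),c("scene",150,170,65,70,6)]);cv2.imwrite("pics/c2.png",d[...,::-1])
E
```

```text
sleeve {'scene': (array([194.6, 206.4]), np.int64(318)), 'top': (array([442.9, 240. ]), np.int64(281))}
['scene', 'top'] [ 0.4384 -0.3429] [-0.05 -0.41 -0.04 -0.31] [341.3125, 288.6875]
['scene'] [ 0.4398 -0.3428] [-0.  0.] [341.3125]
['top'] [ 0.4376 -0.3431] [ 0.   -0.01] [289.5]
post {'scene': (array([325.6, 224.4]), np.int64(688)), 'top': (array([316.9, 191.6]), np.int64(516))}
['scene', 'top'] [ 0.5697 -0.0174] [-0.39 -0.38 -0.37 -0.43] [721.1875, 526.625]
['scene'] [ 0.571  -0.0167] [-0.  0.] [724.5625]
['top'] [ 0.5686 -0.0185] [0.   0.01] [526.25]
```

View pics/c1.png

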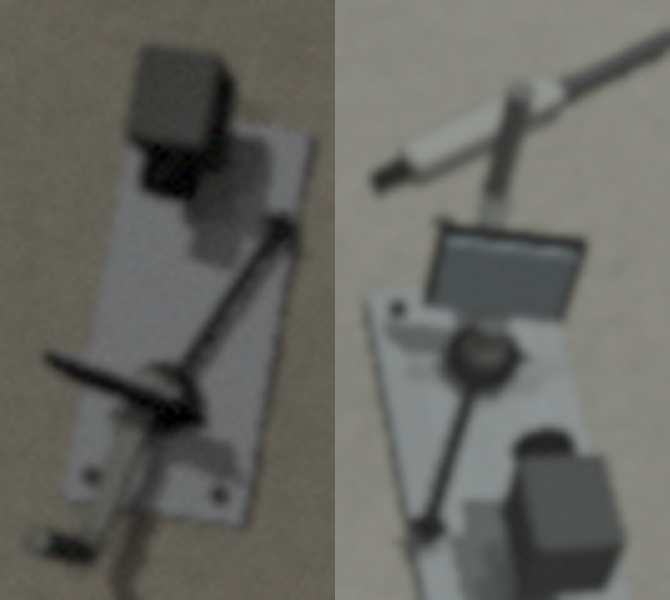

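View pics/c2.png

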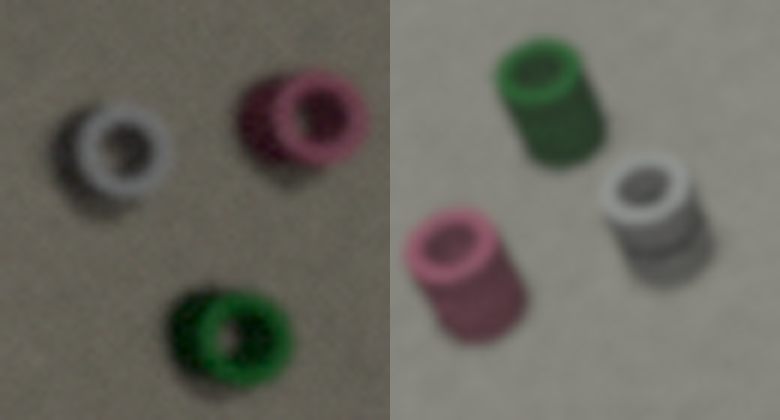

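The crop shows the white sleeve with its grey band at top (444,240) and scene (195,206), clear of the pink and green ones. The head crop shows the plate corners, the pin behind the mirror and the pointer, which now aims short of the post.

```bash
cat >> h.py <<'E'
from scipy.spatial.transform import Rotation as Ro
def plan(wps):
    "wps: list of (x,y,z,yaw of tool y axis) tool down -> shift/turn in current tool frame"
    s=robot.read_state();R0=Ro.from_rotvec(s['orientation']).as_matrix();p0=np.array(s['tool_pos'])
    print('t',s['t'],'pos',p0.round(4),'yaw_y',np.arctan2(R0[1,1],R0[0,1]).round(3),'q',np.round(s['q'],2),'open',s['opening'])
    for x,y,z,a in wps:
        yv=np.array([np.cos(a),np.sin(a),0]);zv=np.array([0,0,-1.]);R=np.c_[np.cross(yv,zv),yv,zv]
        v=np.degrees(Ro.from_matrix(R0.T@R).as_rotvec())
        print((R0.T@(np.array([x,y,z])-p0)).round(4).tolist(),v.round(2).tolist())
E
python3 - <<'E'
from h import *
# head from plate corners (z=.012), world pivot + yaw
loc=np.array([[.16,-.05,.012],[-.06,-.05,.012],[-.06,.05,.012],[-.06,.05,.012]])
obs=[("top",(263,137.2)),("top",(249.2,215)),("top",(213.0,208.8)),("scene",(386.0,199.4))]
def W(p,L):
    c,s=np.cos(p[2]),np.sin(p[2]);L=np.atleast_2d(L);return np.c_[p[0]+c*L[:,0]-s*L[:,1],p[1]+s*L[:,0]+c*L[:,1],L[:,2]]
def f(p):
    w=W(p,loc);return np.concatenate([proj(n,w[i])[0]-o for i,(n,o) in enumerate(obs)])
r=least_squares(f,[.58,.2,-.2]);p=r.x;print(p.round(4),r.fun.round(2))
a=p[2]-.21+np.pi
pin=p[:2]+.09*np.array([np.cos(a),np.sin(a)]);print('pin rest',pin.round(4))
for n,off in(("top",(200,110)),("scene",(313,140))):
    for z in(.059,.135): 
        u=proj(n,[*pin,z])[0];print(n,z,u.round(1),'crop',(((u-off)*5)if n=="top" else (u-np.array([380,140]))*5+[335,0]).round())
post=np.array([.5697,-.0174]);b=np.arctan2(*(post-p[:2])[::-1]);q=(p[2]-b-.42)/2
a2=a-q;print('dist',np.hypot(*(post-p[:2])),'q',q,'pin goal',(p[:2]+.09*np.array([np.cos(a2),np.sin(a2)])).round(4),'yaws tangential',a+np.pi/2-2*np.pi,a2+np.pi/2-2*np.pi)
plan([(.45,.2,.219,a) for a in(-.66,2.48)]+[(.4384,-.3429,z,a) for z in(.12,.013) for a in(-.66,2.48)])
E
```

```text
[ 0.567   0.18   -0.0266] [ 1.09 -2.11 11.48  0.26 10.33  5.67 23.51 -5.77]
pin rest [0.4795 0.2011]
top 0.059 [230. 224.] crop [150. 570.]
top 0.135 [221.9 221.9] crop [110. 559.]
scene 0.059 [397.9 176.3] crop [424. 182.]
scene 0.135 [402.1 156.6] crop [446.  83.]
dist 0.19739193888419437 q 0.5551751068006938 pin goal [0.5037 0.244 ] yaws tangential -1.807354920489912 -2.3625300272906054
t 1.1 pos [0.1541 0.5799 0.2186] yaw_y 1.311 q [ 1.23  0.13  1.49  0.    1.52 -0.09] open 0.09289440077957677
[-0.3836, -0.2911, -0.0004] [-0.0, 0.0, 112.93]
[-0.3836, -0.2911, -0.0004] [-0.0, -0.0, -66.98]
[-0.5118, -0.8188, 0.0986] [-0.0, 0.0, 112.93]
[-0.5118, -0.8188, 0.0986] [-0.0, -0.0, -66.98]
[-0.5118, -0.8188, 0.2056] [-0.0, 0.0, 112.93]
[-0.5118, -0.8188, 0.2056] [-0.0, -0.0, -66.98]
```

```bash
cat > hd.py <<'E'
from h import *
loc=np.array([[.16,-.05,.012],[-.06,-.05,.012],[-.06,.05,.012],[-.06,-.05,.012]])
obs=[("top",(263,137.2)),("top",(249.2,215)),("top",(213.0,208.8)),("scene",(386.0,199.4))]
def W(p,L):
    c,s=np.cos(p[2]),np.sin(p[2]);L=np.atleast_2d(L);return np.c_[p[0]+c*L[:,0]-s*L[:,1],p[1]+s*L[:,0]+c*L[:,1],L[:,2]]
def f(p):
    w=W(p,loc);return np.concatenate([proj(n,w[i])[0]-o for i,(n,o) in enumerate(obs)])
r=least_squares(f,[.58,.2,-.2]);p=r.x
a=p[2]-.21+np.pi
pin=p[:2]+.09*np.array([np.cos(a),np.sin(a)])
post=np.array([.5697,-.0174]);b=np.arctan2(*(post-p[:2])[::-1]);q=(p[2]-b-.42)/2
a2=a-q;goal=p[:2]+.09*np.array([np.cos(a2),np.sin(a2)])
E
python3 - <<'E'
from hd import *
print(p.round(4),r.fun.round(2));print('pin rest',pin.round(4))
for n,off,k in(("top",(200,110),(0,0)),("scene",(380,140),(335,0))):
    for z in(.059,.135):
        u=proj(n,[*pin,z])[0];print(n,z,u.round(1),'crop',((u-off)*5+k).round())
    t=p[2]-.42;u=proj(n,[*(p[:2]+.117*np.array([np.cos(t),np.sin(t)])),.029])[0];print(n,'pointer tip rest crop',((u-off)*5+k).round())
print('dist',np.hypot(*(post-p[:2])),'q',q,'goal',goal.round(4),'tang yaws',a+np.pi/2-2*np.pi,a2+np.pi/2-2*np.pi)
E
```

```text
[ 0.5744  0.2025 -0.1603] [ 0.39 -1.68 -0.18 -0.26 -0.65  0.18 -0.78 -1.89]
pin rest [0.4905 0.2351]
top 0.059 [216.8 219.7] crop [ 84. 549.]
top 0.135 [207.6 217.2] crop [ 38. 536.]
top pointer tip rest crop [290. 213.]
scene 0.059 [411.4 177.3] crop [492. 187.]
scene 0.135 [416.5 157.6] crop [517.  88.]
scene pointer tip rest crop [419. 535.]
dist 0.2199963482794566 q 0.5059980758736798 goal [0.5168 0.2717] tang yaws -1.9411185421479402 -2.44711661802162
```

>>> carry_out:
  rows:
    - [-0.04,-0.03,0,0,0,-7]
    - [-0.08,-0.06,0,0,0,-14]
    - [-0.13,-0.1,0,0,0,-21]
    - [-0.18,-0.135,0,0,0,-28]
    - [-0.23,-0.17,0,0,0,-35]
    - [-0.28,-0.21,0,0,0,-42]
    - [-0.33,-0.25,0,0,0,-49]
    - [-0.384,-0.291,0,0,0,-56]
    - [-0.41,-0.34,0,0,0,-60]
    - [-0.425,-0.4,0,0,0,-63]
    - [-0.435,-0.46,0,0,0,-67]
    - [-0.445,-0.52,0,0,0,-67]
  jaw: 70

```text
t: 2.6
tool_pos: [0.451, -0.0349, 0.2189]
orientation: [1.367, -2.826, 0.007]
force: [1.9, -0.9, -0.2]
opening: 0.0677
gripper_force: 0.0
```

Run:
```python
from h import *
plan([(.4384,-.3429,z,2.48) for z in(.219,.12,.013)])
```

```text
t 2.6 pos [ 0.451  -0.0349  0.2189] yaw_y 2.472 q [-0.19 -0.28  1.88 -0.    1.54 -2.66] open 0.06767282447450977
[0.2493, -0.1814, 0.0013] [-0.16, -0.22, -0.48]
[0.2489, -0.1811, 0.1003] [-0.16, -0.22, -0.48]
[0.2485, -0.1808, 0.2073] [-0.16, -0.22, -0.48]
```

>>> carry_out:
  rows:
    - [0.025,-0.02,0,0,0,9.5]
    - [0.05,-0.035,0,0,0,19]
    - [0.075,-0.055,0,0,0,28.5]
    - [0.1,-0.07,0,0,0,38]
    - [0.125,-0.09,0,0,0,47.5]
    - [0.15,-0.11,0,0,0,57]
    - [0.175,-0.125,0,0,0,66.5]
    - [0.2,-0.145,0,0,0,76]
    - [0.225,-0.165,0,0,0,85.5]
    - [0.25,-0.18,0,0,0,95]
    - [0.25,-0.18,0,0,0,105]
    - [0.25,-0.18,0,0,0,115]

```text
t: 4.1
tool_pos: [0.438, -0.3411, 0.2198]
orientation: [1.654, 2.669, -0.006]
force: [0.4, 1.3, -0.4]
opening: 0.0674
gripper_force: 0.0
```

Run:
```python
from h import *
plan([(.4384,-.3429,z,-.66) for z in(.219,.12,.013)])
```

```text
t 4.1 pos [ 0.438  -0.3411  0.2198] yaw_y 0.461 q [-0.75  0.01  1.62 -0.    1.52 -1.21] open 0.06739653815347904
[-0.0018, -0.0005, 0.0008] [-0.03, 0.26, 64.23]
[-0.0015, -0.0002, 0.0998] [-0.03, 0.26, 64.23]
[-0.0011, 0.0001, 0.2068] [-0.03, 0.26, 64.23]
```

>>> carry_out:
  rows:
    - [-0.002,0,0.01,0,0,10]
    - [-0.002,0,0.03,0,0,20]
    - [-0.002,0,0.05,0,0,30]
    - [-0.002,0,0.07,0,0,40]
    - [-0.002,0,0.09,0,0,50]
    - [-0.0015,0,0.1,0,0,60]
    - [-0.0015,0,0.1,0,0.2,64]
    - [-0.0015,0,0.13,0,0.2,64]
    - [-0.001,0,0.16,0,0.2,64]
    - [-0.001,0,0.19,0,0.2,64]
    - [-0.001,0,0.207,0,0.2,64]
    - [-0.001,0,0.207,0,0.2,64]

```text
t: 5.6
tool_pos: [0.4377, -0.3416, 0.0118]
orientation: [-2.812, -1.396, 0.003]
force: [-0.3, 0.6, 0.8]
opening: 0.0673
gripper_force: 0.0
```

>>> carry_out:
  rows:
    - [0,0,0,0,0,0]
    - [0,0,0,0,0,0]
    - [0,0,0,0,0,0]
    - [0,0,0,0,0,0]
    - [0,0,0,0,0,0]
    - [0,0,0,0,0,0]
  jaw: 190
  force: 15

```text
t: 6.35
tool_pos: [0.439, -0.3428, 0.0139]
orientation: [2.812, 1.396, -0.001]
force: [-1.0, 0.8, 5.4]
opening: 0.0398
gripper_force: 15.0
```

Run:
```python
from h import *
s=robot.read_state();print(s['opening'],s['gripper_force'],s['force'])
plan([(.4384,-.3429,.18,-.66),(.5697,-.0174,.18,-.66),(.5697,-.0174,.18,-.03)])
```

```text
0.03982204611168641 15.000537559390068 [-1.02858857  0.75091266  5.40835924]
t 6.35 pos [ 0.439  -0.3428  0.0139] yaw_y -0.649 q [-0.75  0.21  1.79 -0.    1.14 -0.1 ] open 0.03982204611168641
[-0.0006, -0.0002, -0.1661] [0.09, 0.07, 0.62]
[0.338, -0.0924, -0.1667] [0.09, 0.07, 0.62]
[0.338, -0.0924, -0.1667] [0.06, 0.1, -35.48]
```

>>> carry_out:
  rows:
    - [0,0,-0.03,0,0,0]
    - [0,0,-0.08,0,0,0]
    - [0,0,-0.13,0,0,0]
    - [0,0,-0.166,0,0,0]
    - [0.05,-0.015,-0.167,0,0,0]
    - [0.1,-0.028,-0.167,0,0,0]
    - [0.15,-0.041,-0.167,0,0,0]
    - [0.2,-0.055,-0.167,0,0,0]
    - [0.25,-0.068,-0.167,0,0,0]
    - [0.3,-0.082,-0.167,0,0,0]
    - [0.338,-0.0924,-0.167,0,0,0]
    - [0.338,-0.0924,-0.167,0,0,0]

```text
t: 7.85
tool_pos: [0.5697, -0.0145, 0.1792]
orientation: [-2.811, -1.402, 0.002]
force: [-0.2, -0.5, -0.1]
opening: 0.0398
gripper_force: 15.0
```

>>> carry_out:
  rows:
    - [0,0,0,0,0,0]
    - [0,0,0,0,0,0]
    - [0,0,0,0,0,0]

```text
t: 8.22
tool_pos: [0.5692, -0.0181, 0.1796]
orientation: [2.814, 1.394, -0.002]
force: [0.6, 0.5, -0.1]
opening: 0.0397
gripper_force: 15.0
```

Run:
```python
from h import *
im=[robot.read_camera(n) for n in("scene","top")]
c=[cv2.resize(i[y:y+90,x:x+70],None,fx=5,fy=5,interpolation=cv2.INTER_CUBIC) for i,x,y in((im[0],290,165),(im[1],282,140))]
cv2.imwrite("pics/c3.png",np.hstack(c)[...,::-1])
for n in M:
  for d in robot.outline_of(n,"sleeve"): print(n,round(d['conf'],2),cen(d['pixels']).round(1),d['pixels'].sum(), sil(n,.5697,-.0174,SL(.165))[0].round(1))
s=robot.read_state();print(s['opening'],s['force'])
plan([(.5697,-.0174,z,-.66) for z in(.18,.12,.079)])
```

```text
scene 0.85 [176.7 186.7] 289 [325.3 183. ]
scene 0.73 [162.8 215.7] 335 [325.3 183. ]
scene 0.7 [328.9 188.5] 91 [325.3 183. ]
scene 0.44 [284.3 285.4] 1341 [325.3 183. ]
top 0.77 [463.  270.3] 269 [314.3 178.4]
top 0.6 [220.8 200.4] 390 [314.3 178.4]
top 0.57 [475.2 234.3] 261 [314.3 178.4]
0.040301929014999155 [ 0.10635446  1.17336339 -0.67548554]
t 8.425 pos [ 0.5693 -0.0175  0.1796] yaw_y -0.65 q [-0.12  0.07  1.62 -0.    1.45  0.53] open 0.040301929014999155
[0.0004, 0.0002, -0.0004] [0.02, 0.07, 0.58]
[0.0004, 0.0002, 0.0596] [0.02, 0.07, 0.58]
[0.0005, 0.0002, 0.1006] [0.02, 0.07, 0.58]
```

View pics/c3.png

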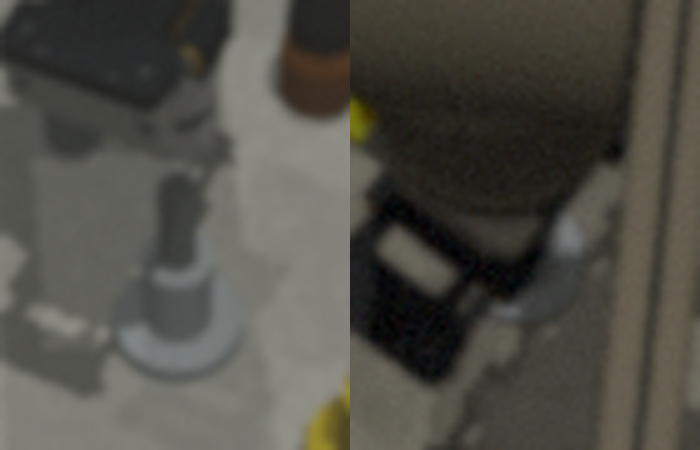

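The sleeve hangs above the post shaft (scene shaft top at about (326,200)), with the gripper hiding most of it. I'll lower it and watch the force.

>>> carry_out:
  rows:
    - [0,0,0.015,0,0,0]
    - [0,0,0.03,0,0,0]
    - [0,0,0.038,0,0,0]
    - [0,0,0.044,0,0,0]
    - [0,0,0.05,0,0,0]
    - [0,0,0.056,0,0,0]

```text
t: 9.18
tool_pos: [0.5695, -0.0171, 0.1235]
orientation: [2.813, 1.397, -0.001]
force: [0.2, -0.4, -0.3]
opening: 0.0398
gripper_force: 15.0
```

>>> carry_out:
  rows:
    - [0,0,0.01,0,0,0]
    - [0,0,0.02,0,0,0]
    - [0,0,0.03,0,0,0]
    - [0,0,0.038,0,0,0]
    - [0,0,0.042,0,0,0]
    - [0,0,0.044,0,0,0]
    - [0,0,0.045,0,0,0]
    - [0,0,0.045,0,0,0]

```text
t: 10.18
tool_pos: [0.5696, -0.0172, 0.0789]
orientation: [2.813, 1.396, -0.001]
force: [-0.1, -0.7, 0.3]
opening: 0.0398
gripper_force: 15.0
```

>>> carry_out:
  rows:
    - [0,0,0.001,0,0,0]
    - [0,0,0.002,0,0,0]
    - [0,0,0.002,0,0,0]

```text
t: 10.55
tool_pos: [0.5697, -0.0172, 0.0788]
orientation: [2.813, 1.396, -0.0]
force: [-7.9, 0.9, 15.8]
opening: 0.04
gripper_force: 15.0
```

>>> carry_out:
  rows:
    - [0,0,0,0,0,0]
    - [0,0,0,0,0,0]
    - [0,0,0,0,0,0]
    - [0,0,0,0,0,0]
    - [0,0,-0.02,0,0,0]
    - [0,0,-0.05,0,0,0]
    - [0,0,-0.09,0,0,0]
    - [0,0,-0.12,0,0,0]
    - [0,0,-0.12,0,0,0]
  jaw: 70

```text
t: 11.68
tool_pos: [0.5717, -0.0173, 0.2015]
orientation: [2.81, 1.395, 0.008]
force: [0.7, 0.4, -0.7]
opening: 0.0672
gripper_force: 0.0
```

Run:
```python
from hd import *
plan([(*pin,z,y) for z in(.2,.1) for y in(-1.94,1.2)]+[(*goal,.1,-2.447)])
```

```text
t 11.675 pos [ 0.5717 -0.0173  0.2015] yaw_y -0.649 q [-0.12  0.06  1.6  -0.    1.48  0.53] open 0.06723953929358621
[0.152, -0.2173, 0.0004] [0.23, -0.38, 73.96]
[0.152, -0.2173, 0.0004] [0.41, 0.25, -105.95]
[0.1518, -0.2179, 0.1004] [0.23, -0.38, 73.96]
[0.1518, -0.2179, 0.1004] [0.41, 0.25, -105.95]
[0.1968, -0.2191, 0.1006] [0.14, -0.45, 103.01]
```

>>> carry_out:
  rows:
    - [0.013,-0.018,0,0,0,-9]
    - [0.025,-0.036,0,0,0,-18]
    - [0.038,-0.054,0,0,0,-27]
    - [0.051,-0.072,0,0,0,-36]
    - [0.063,-0.09,0,0,0,-45]
    - [0.076,-0.108,0,0,0,-54]
    - [0.089,-0.126,0,0,0,-63]
    - [0.1,-0.145,0,0,0,-72]
    - [0.114,-0.163,0,0,0,-81]
    - [0.127,-0.18,0,0,0,-90]
    - [0.14,-0.2,0,0,0,-99]
    - [0.152,-0.217,0,0,0,-106]

```text
t: 13.18
tool_pos: [0.4875, 0.2357, 0.1955]
orientation: [-0.57, -3.088, 0.003]
force: [-0.2, 0.5, 0.3]
opening: 0.0678
gripper_force: 0.0
```

>>> carry_out:
  rows:
    - [0,0,0,0,0,0]
    - [0,0,0,0,0,0]
    - [0,0,0,0,0,0]

```text
t: 13.55
tool_pos: [0.4886, 0.2344, 0.1962]
orientation: [-0.581, -3.087, 0.002]
force: [0.6, -0.3, -1.0]
opening: 0.0676
gripper_force: 0.0
```

Run:
```python
from hd import *
im=[robot.read_camera(n) for n in("scene","top")]
c=[cv2.resize(i[y:y+110,x:x+80],None,fx=5,fy=5,interpolation=cv2.INTER_CUBIC) for i,x,y in((im[0],290,145),(im[1],270,125))]
d=[cv2.resize(i[y:y+110,x:x+80],None,fx=5,fy=5,interpolation=cv2.INTER_CUBIC) for i,x,y in((im[0],370,130),(im[1],190,120))]
cv2.imwrite("pics/c4.png",np.hstack(c)[...,::-1]);cv2.imwrite("pics/c5.png",np.hstack(d)[...,::-1])
for n in M:
  print(n,sil(n,.5697,-.0174,SL(.065)))
  for d in robot.outline_of(n,"sleeve")[:5]: print(round(d['conf'],2),cen(d['pixels']).round(1),d['pixels'].sum())
plan([(*pin,z,1.2) for z in(.2,.098)])
```

```text
scene (array([325.25474089, 209.54863495]), 382.3125)
0.83 [163.2 215.4] 361
0.75 [176.5 186.8] 330
0.64 [325.1 211.5] 297
top (array([315.59762752, 185.88985765]), 263.4375)
0.68 [317.2 187. ] 123
0.67 [463.5 270.3] 223
t 13.75 pos [0.4886 0.2347 0.1964] yaw_y 1.2 q [ 0.35 -0.01  1.68 -0.    1.48 -0.85] open 0.06737950733006448
[-0.0017, 0.0011, -0.0036] [-0.07, -0.0, -0.02]
[-0.0017, 0.0012, 0.0984] [-0.07, -0.0, -0.02]
```

View pics/c4.png

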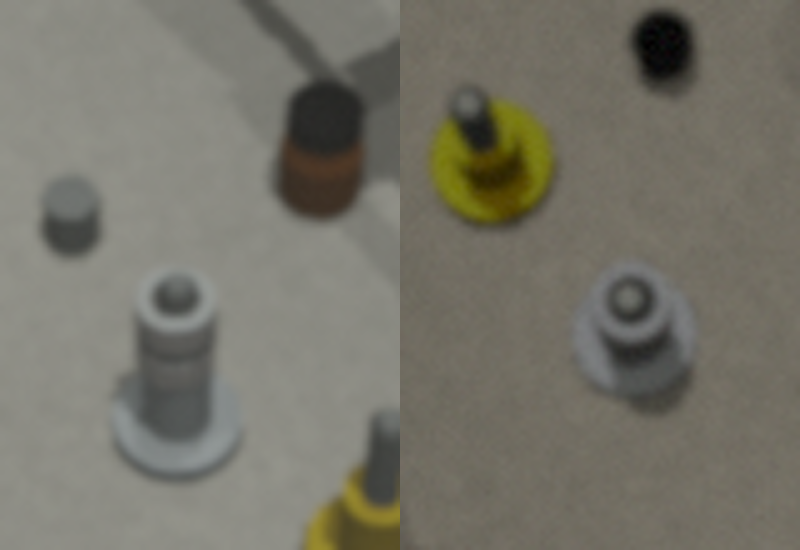

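View pics/c5.png

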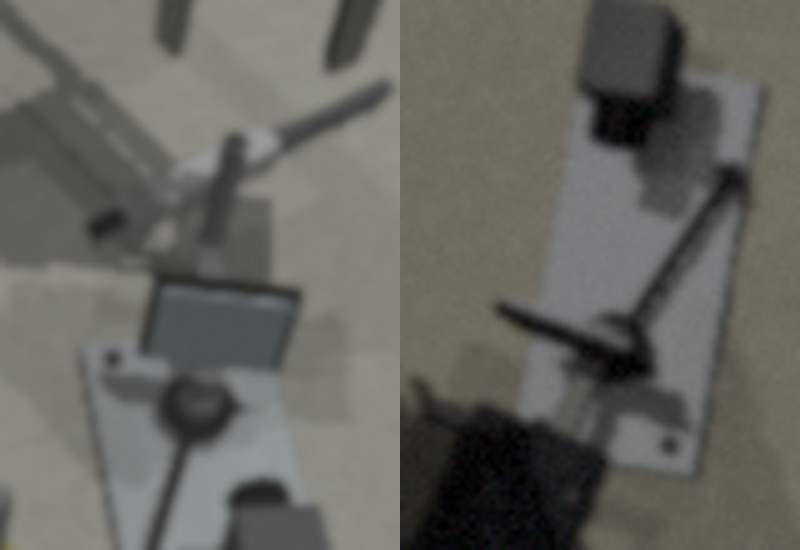

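The sleeve is seated on the white post, with just the cone of the shaft showing above it (scene (326,204), top (316,185)). The open fingers straddle the pin, whose top is at scene (417,157).

>>> carry_out:
  rows:
    - [-0.0015,0.001,0.02,0,0,0]
    - [-0.0015,0.001,0.04,0,0,0]
    - [-0.0015,0.001,0.06,0,0,0]
    - [-0.0015,0.001,0.08,0,0,0]
    - [-0.0015,0.001,0.098,0,0,0]
    - [-0.0015,0.001,0.098,0,0,0]
    - [-0.0015,0.001,0.098,0,0,0]

```text
t: 14.62
tool_pos: [0.4905, 0.2356, 0.0989]
orientation: [0.578, 3.088, -0.001]
force: [0.6, -0.2, 0.3]
opening: 0.0676
gripper_force: 0.0
```

>>> carry_out:
  rows:
    - [0,0,0,0,0,0]
    - [0,0,0,0,0,0]
    - [0,0,0,0,0,0]
    - [0,0,0,0,0,0]
    - [0,0,0,0,0,0]
    - [0,0,0,0,0,0]
    - [0,0,0,0,0,0]
    - [0,0,0,0,0,0]
  jaw: 245
  force: 15

```text
t: 15.62
tool_pos: [0.4902, 0.2359, 0.0984]
orientation: [-0.578, -3.088, 0.001]
force: [1.9, 4.0, -2.6]
opening: 0.014
gripper_force: 15.0
```

Run:
```python
from hd import *
s=robot.read_state();print(s['opening'],s['gripper_force'],np.round(s['force'],1))
al=np.linspace(0,q,7)[1:]
plan([(*(p[:2]+.09*np.array([np.cos(a-x),np.sin(a-x)])),s['tool_pos'][2],1.2-x) for x in al])
```

```text
0.014047470850536346 14.998997300863266 [ 1.9  4.  -2.6]
t 15.625 pos [0.4902 0.2359 0.0984] yaw_y 1.201 q [ 0.35  0.07  1.78 -0.    1.29 -0.85] open 0.014047470850536346
[-0.0009, 0.007, -0.0] [-0.03, 0.0, 4.89]
[-0.0019, 0.0145, -0.0] [-0.03, 0.0, 9.72]
[-0.0035, 0.0219, -0.0] [-0.03, 0.0, 14.55]
[-0.0057, 0.0292, -0.0] [-0.03, 0.0, 19.38]
[-0.0085, 0.0362, -0.0] [-0.03, 0.01, 24.22]
[-0.0119, 0.043, -0.0] [-0.03, 0.01, 29.05]
```

Pin gripped: the opening is 14 mm. Now I'll swing the mirror along the arc.

>>> carry_out:
  rows:
    - [-0.0004,0.0035,0,0,0,2.4]
    - [-0.0009,0.007,0,0,0,4.9]
    - [-0.0014,0.011,0,0,0,7.3]
    - [-0.0019,0.0145,0,0,0,9.7]
    - [-0.0027,0.018,0,0,0,12.1]
    - [-0.0035,0.022,0,0,0,14.5]
    - [-0.0046,0.0255,0,0,0,17]
    - [-0.0057,0.029,0,0,0,19.4]
    - [-0.007,0.0327,0,0,0,21.8]
    - [-0.0085,0.036,0,0,0,24.2]
    - [-0.01,0.0397,0,0,0,26.6]
    - [-0.0119,0.043,0,0,0,29]

```text
t: 17.12
tool_pos: [0.5154, 0.2722, 0.0983]
orientation: [-1.333, -2.842, 0.002]
force: [-6.8, 4.4, 3.4]
opening: 0.0135
gripper_force: 15.0
```

>>> carry_out:
  rows:
    - [0,0,0,0,0,0]
    - [0,0,0,0,0,0]
    - [0,0,0,0,0,0]

```text
t: 17.5
tool_pos: [0.5154, 0.2722, 0.0983]
orientation: [-1.33, -2.843, 0.002]
force: [-6.5, 5.1, 2.9]
opening: 0.0138
gripper_force: 15.0
```

Run:
```python
from hd import *
im=[robot.read_camera(n) for n in("scene","top")]
D=np.array([np.cos(b),np.sin(b)])
for n,i,x0,y0 in(("scene",im[0],310,150),("top",im[1],200,115)):
    c=cv2.resize(i[y0:y0+100,x0:x0+130],None,fx=5,fy=5,interpolation=cv2.INTER_CUBIC)
    cv2.imwrite(f"pics/d_{n}.png",c[...,::-1])
    for k in(.03,.06,.09,.117): print(n,k,((proj(n,[*(p[:2]+k*D),.029])[0]-(x0,y0)+.5)*5).round())
s=robot.read_state();print(s['opening'],np.round(s['force'],1),s['tool_pos'],goal)
v=np.array(s['tool_pos'][:2])-p[:2];print('r',np.hypot(*v),'q from tcp',a-np.arctan2(v[1],v[0])%(2*np.pi),'q',q)
```

```text
scene 0.03 [439. 316.]
scene 0.06 [383. 325.]
scene 0.09 [327. 334.]
scene 0.117 [276. 342.]
top 0.03 [225. 373.]
top 0.06 [282. 374.]
top 0.09 [338. 375.]
top 0.117 [389. 375.]
0.01356957618853861 [-5.7  4.6  4.1] [0.51537909 0.27215263 0.09834014] [0.51683594 0.27170042]
r 0.09128360834454377 q from tcp 0.496905139958582 q 0.5059980758736798
```

View pics/d_top.png

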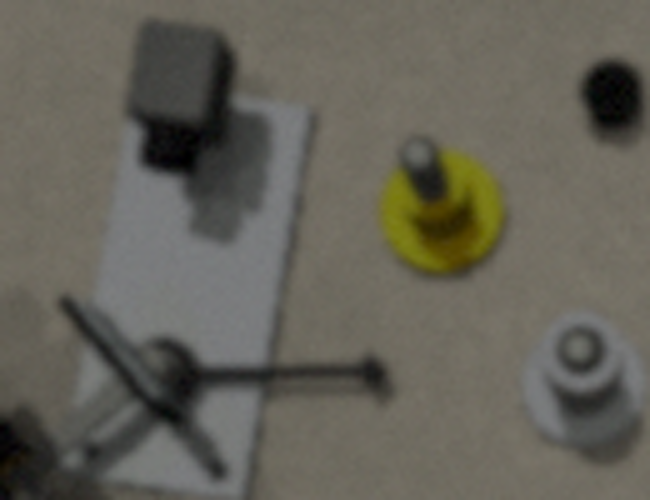

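View pics/d_scene.png

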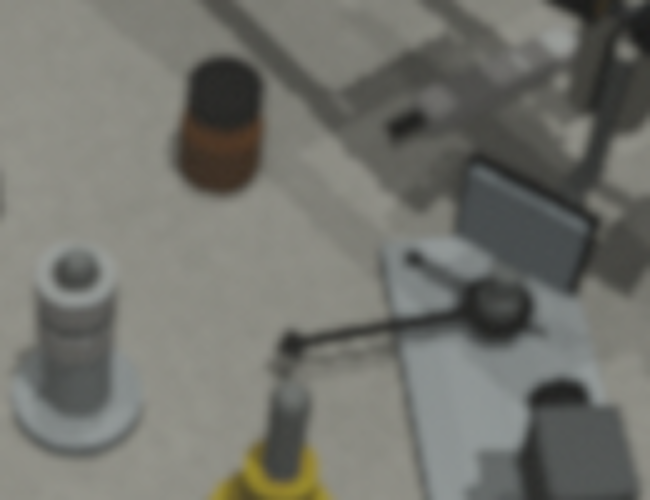

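The pointer runs from about top-crop (200,377) to its tip at (375,372), just short of the line to the sleeve. I'll measure its line numerically in both views.

```bash
cat > pt.py <<'E'
from hd import *
def aim(N=4):
    "fit pointer line (z=.029) in both views; angle of line and of direction to post, signed offset at post"
    for n in M:
        g=np.mean([cv2.cvtColor(robot.read_camera(n),cv2.COLOR_RGB2GRAY).astype(float) for _ in range(N)],0)
        pts=[]
        b0=b+.02
        for k in np.arange(.045,.105,.003):
            D=np.array([np.cos(b0),np.sin(b0)]);Nn=np.array([-D[1],D[0]]);o=np.arange(-.009,.00901,.0005)
            X=np.array([[*(p[:2]+k*D+t*Nn),.029] for t in o]);u=proj(n,X).astype(np.float32)
            v=cv2.remap(g.astype(np.float32),u[None,:,0],u[None,:,1],cv2.INTER_CUBIC)[0]
            w=np.clip(np.median(v)-v-8,0,None)
            if w.sum()>0: pts.append([k,(w*o).sum()/w.sum()])
        pts=np.array(pts);c=np.polyfit(pts[:,0],pts[:,1],1);rs=pts[:,1]-np.polyval(c,pts[:,0])
        ok=abs(rs)<.002;c=np.polyfit(pts[ok,0],pts[ok,1],1)
        th=b0+np.arctan(c[0]);print(n,'line angle',th.round(4),'to post',b.round(4),'lateral at pivot mm',(c[1]*1e3).round(2),'miss at post mm',((np.polyval(c,.22)-.22*np.tan(b-b0))*1e3).round(1),'rms',(rs[ok].std()*1e3).round(2),ok.sum())
E
python3 -c "
from pt import *
aim()"
```

```text
scene line angle -1.5803 to post -1.5923 lateral at pivot mm 1.43 miss at post mm 4.1 rms 0.29 20
top line angle -1.5403 to post -1.5923 lateral at pivot mm -3.26 miss at post mm 8.2 rms 0.39 20
```

>>> carry_out:
  rows:
    - [0,0.0008,0,0,0,0.5]
    - [0,0.0015,0,0,0,0.9]
    - [0,0.0015,0,0,0,0.9]
    - [0,0.0015,0,0,0,0.9]
    - [0,0.0015,0,0,0,0.9]

```text
t: 18.62
tool_pos: [0.5165, 0.2731, 0.0983]
orientation: [-1.353, -2.833, 0.002]
force: [-6.9, 4.7, 2.9]
opening: 0.0137
gripper_force: 15.0
```

Run:
```python
from pt import *
aim()
s=robot.read_state();t=np.array(s['tool_pos'][:2]);t0=np.array([.4902,.2359]);d=t-t0;h=np.hypot(*d)
qq=2*np.arcsin(h/.18);m=(t+t0)/2+.09*np.cos(qq/2)*np.array([d[1],-d[0]])/h
yaw=np.arctan2(*(t0-m)[::-1])-np.pi+.21;bb=np.arctan2(*(post-m)[::-1])
print(s['t'],t.round(4),'q',qq,'pivot',m,'yaw',yaw,'sight',yaw-.42-2*qq,'post',bb,np.round(s['force'],1))
v=t-p[:2];print('q by p',a-np.arctan2(v[1],v[0])%(2*np.pi))
```

```text
scene line angle -1.6106 to post -1.5923 lateral at pivot mm 1.11 miss at post mm -2.9 rms 0.39 20
top line angle -1.5898 to post -1.5923 lateral at pivot mm -2.12 miss at post mm -1.6 rms 0.22 20
19.025 [0.5165 0.2731] q 0.5122205447171275 pivot [0.57443423 0.20420467] yaw -0.14988898489634514 sight -1.5943300743306001 post -1.5921564961360373 [-5.7  6.8  3. ]
q by p 0.5134787493160964
```

```bash
python3 -c "
from plant import robot
print(robot.close_job())"
```

```text
the job is handed in; nothing more can be done
None
```

The job is handed in: the sleeve is seated on the post's shoulder and released, and the arm is still holding the mirror pin with the pointer aimed at the sleeve, within about 3 mm by my measurements.

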